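# Peel the top component tray off a clinging stack and show it over the backlight

### The job

Lift the loose grey cover off the stack of black component trays and lay it flat on the bench beside the stack. The nested trays cling together: take the top tray by the tab at its corner and peel it, that corner first while the opposite corner still sits in the stack, leaving the tray below where it is. Finish holding the tray in the gripper, roughly level and right side up, about 10 cm above the middle of the backlight panel, and keep holding it there when you stop; do not disturb the loupe, the relay or the tape roll.

Things in the scene. Friction and masses are not known exactly. Their poses are not given: they have to be found in the camera images.
- cover_grip (a point): Middle of the bar on the loose grey cover. The cover is a plate 88 x 68 x 4 mm (50 g) lying loose in the recess on top of the stack, 2 mm play; the bar on it is 44 mm long (own x), 12 mm thick (own y), its top 26 mm above the plate's underside. The point lies 15 mm above the underside, 11 mm below the bar's top; z up. 45 mm above the bench at the start, 15 mm once on it.
- top_tab (a point): Grip point on the top tray's tab: upright black fin at one corner, the stack's only tab, 9 mm thick, 30 mm long, point in its middle, 10 mm below its top, 12 mm above the rim's top, 47 mm above the bench. Axes are the tray's (x along 100 mm, y along 80 mm, z up). The fin runs outward from the tray's centre along (-0.781, -0.625, 0); its thickness is along (0.625, -0.781, 0).
- top_center (a point): Centre of the top tray: black, rim 100 x 80 mm, 15 mm high, 60 g, empty pockets. top_tab lies 76 mm horizontally and 19.5 mm up from it. Its 86 x 66 mm foot sits 5 mm deep in the tray below, where spring fingers near the four corners hold it by friction; each corner comes free once about 5 mm up. Peeling at the tab takes 5 to 10 N; tilt the gripper along with the tray.
- top_far (a point): Corner of the top tray's rim diagonally opposite the tab, on the underside of the rim; 128 mm from the tab's corner. At the start 28 mm above the bench.
- middle_center (a point): Centre of the tray below, same shape without a tab; it must stay in the stack.
- tray_bottom: Lowest tray, fixed to the bench, same shape without a tab (the trays nest at 10 mm pitch, rim tops at 15, 25, 35 mm); origin at the centre of its underside. The bench on its +y side is free.
- panel: Backlight panel lying fixed on the bench: flat square 110 x 110 mm, 10 mm high, dark steel frame, white face; origin at the centre of its underside.
- loupe_center (a point): Bystander: small black round loupe, 36 mm across, 26 mm high; its centre.
- relay_center (a point): Bystander: small black cube relay 24 x 34 x 22 mm; its centre.
- tape_roll_center (a point): Bystander: roll of black tape lying flat, 66 mm across, 18 mm high; its centre.

How it is judged (in metres and radians):
On the way, in this order (a step that is already met when the one before it is completed fails the run):
1. the cover lies flat on the bench, released, off the stack (height (world z) of cover_grip below 0.019 m and angle between cover_grip's own z axis and vertical below 0.1 rad and contact force between cover and the fingers below 0.1 N and linear speed of cover below 0.02 m/s and horizontal distance between cover_grip and tray_bottom above 0.07 m), for 0.2 s.
2. the tab's corner of the top tray is lifted (tilt over 0.08 rad) while the opposite corner still sits in the stack (angle between top_center's own z axis and vertical above 0.08 rad and height (world z) of top_far between 0.018 and 0.035 m and horizontal distance between top_center and tray_bottom below 0.02 m and contact force between tray_top and the fingers above 0.5 N), for 0.1 s.
At the end, for the whole second after the job is handed in: The top tray is held by the fingers, still, clear of the panel, its centre within 40 mm (horizontally) of the panel's centre and 60 to 190 mm above the bench, within 30 degrees of level and right side up; the cover lies flat on the bench, released; the middle tray is within 8 mm of where it was (contact force between tray_top and the fingers above 0.5 N and contact force between tray_top and panel below 0.01 N and height (world z) of top_center between 0.06 and 0.19 m and horizontal distance between top_center and panel below 0.04 m and angle between top_center's own z axis and vertical below 0.52 rad and linear speed of tray_top below 0.03 m/s and height (world z) of cover_grip below 0.019 m and angle between cover_grip's own z axis and vertical below 0.1 rad and contact force between cover and the fingers below 0.1 N and distance of middle_center from where it was at the start of the episode below 0.008 m); the arm keeps its last pose, push and grip.
It fails at once if the middle tray is pulled out of the stack (distance of middle_center from where it was at the start of the episode above 0.02 m).
It fails at once if the loupe is disturbed (distance of loupe_center from where it was at the start of the episode above 0.03 m).
It fails at once if the relay is disturbed (distance of relay_center from where it was at the start of the episode above 0.03 m).
It fails at once if the tape roll is disturbed (distance of tape_roll_center from where it was at the start of the episode above 0.03 m).
It also fails if it takes over 64 s, if anything falls off the work surface, if the arm or the gripper's body presses on something with over 40 N, if the wrist force passes 120 N, or if a joint passes its speed limit or range.

### The arm

A 7-joint arm with a two-finger parallel gripper is mounted at the origin on a cart in front of the work surface, level with it; the furniture and walls round the work are solid. World frame = base frame: x ahead of the robot, y to its left, z up, the work surface at z = 0. Lengths are in mm, angles in rad, forces in N, time in s.
With the tool pointing down it reaches from about 350 to 900 mm from the base axis. Payload 7.2 kg.
Tool frame: the origin (TCP) lies at the very end of the fingers, on their centre line; the grasp point (between the pads) lies 19 mm behind it (bot.grasp_offset is the distance from the TCP to the grasp point, in mm); z points along the fingers, y is the line along which they close (so a half turn about z gives the same grasp; the last joint's range is limited). The gripper opens to 88 mm and grips with 3 to 60 N. Pads are 20 mm wide; open, the fingers measure 115 mm over their backs; the gripper's body (75 mm by 178 mm) begins 61 mm behind the grasp point.
Start: joints at [1.185, 0.411, -0.013, 1.596, 0.006, 1.134, -0.082], TCP at [195.287, -593.711, 190.753] pointing down, gripper open.
Joint ranges: [-2.95, 2.95], [-0.29, 1.99], [-1.47, 1.44], [0.14, 2.54], [-1.03, 4.17], [0.13, 1.85], [-2.86, 2.86]. Speed limits (rad/s): [2.39, 2.39, 3.01, 3.01, 3.14, 3.14, 3.14].

### API

Orientations are given as a 3x3 rotation matrix whose columns are the frame's x, y, z axes.
In Python, from plant import get_state, cams, workorder, bot gives the robot as it stands. The module is installed in compiled form; this text tells all that it offers.
- The arm moves only by the tool servo_tool, never from a script. Its argument "series" is a list of rows, each a list of 3 entries, a list of its own where there are three numbers: the gripper command: -1 is shut, 1 is fully open, values between are in proportion, then the shift along the tool's x, y, z in m, then the turn, a rotation vector about the tool's x, y, z in rad. A call has 1 to 20 rows; each row is the pose to reach, as a shift and turn from the pose commanded when the call began, along the tool's axes at that moment; what a row does not reach only later rows make up. A row lasts 1/12 s, in which the tool goes at most 41.7 mm and 7.16 degrees, less where a joint would pass 70% of its speed; a pose out of reach is approached as far as the arm can. A call with a gripper value outside its range is refused whole. The fingers move at their own pace and stop on an object; the grip force is fixed at half the most. Time passes only in rows, so rows that repeat a pose let the fingers close. It gives the time, the measured TCP pose, the force, the opening and the grip force at its end, in the units of the state.
- get_state(): the state, without advancing time (a new reading comes with each control period).
- cams.read_camera(name): name is "scene" or "top"; returns a dict with "color" (420x560x3 uint8, red, green, blue), "fx", "fy", "cx", "cy" (pixels), "k1" (the pictures are not rectified: a ray, as slopes to the right and down, at radius r is drawn at 1 + k1 r^2 times it, then the intrinsics apply), "cam_to_world" (4x4, takes a point from camera to world coordinates). Camera axes: x right, y down, z forward; pixel columns grow to the right and rows downward; lengths in mm; the calibration is good to about 2 mm. A picture is of the moment at which its call begins. There is no depth.
- workorder.hand_in(): hands the job in; it is judged then, once.
The state is a dict: "t": time; "qpos": joint angles; "dq": joint speeds; "joint_torque": joint torques, N m; "eef_pos": TCP position; "ee_rot": TCP orientation; "force": force on the tool from outside, world axes, zero at the start; "moment": the same for the moment, N m; "finger_gap": opening from 0.0 (shut) to 1.0 (fully open); "finger_force": force on a finger pad.
Only numpy, scipy, OpenCV 4.12 (cv2) and the standard library are available. Lean on these libraries where they do the work, as an engineer would, in place of code of your own. Each camera call takes 0.05 s, during which the arm holds its last target. There are 200 camera calls.

## Working session

There is one attempt and no reset: what is moved stays moved. The work goes in short steps, Python scripts to look and compute and a tool call to move; the robot and the scene stay as the last step left them, time stands still between calls to the robot, and variables do not carry over. Pictures are saved under pics/ and viewed, at most 10 in all, crops included, and the job is handed in when it is done.

Besides the shell and the picture viewer there is one more tool, called by a JSON object that holds its "name" and its "arguments". servo_tool: Moves the arm, as the interface text tells. Its arguments: {"type":"object","properties":{"series":{"type":"array"}},"required":["series"]}

```bash
mkdir -p pics
python3 - <<'E'
from plant import get_state,cams,bot
import cv2,numpy as np
s=get_state();print(s['eef_pos'],s['ee_rot'],s['force'],s['finger_gap'],bot.grasp_offset)
for n in("scene","top"):
    c=cams.read_camera(n);cv2.imwrite(f'pics/{n}0.png',c['color'][:,:,::-1])
    print(n,c['fx'],c['fy'],c['cx'],c['cy'],c['k1'],np.round(c['cam_to_world'],3).tolist())
E
```

```text
[ 195.05829942 -593.20195974  189.9215021 ] [[ 9.49928505e-01  3.12466733e-01 -6.12530227e-04]
 [ 3.12467307e-01 -9.49927406e-01  1.45117856e-03]
 [-1.28414226e-04 -1.56991155e-03 -9.99998759e-01]] [-0.01945532  0.81309331  0.0979064 ] 1.0002707429326196 18.700000000000003
scene 396.38197587765103 396.38197587765103 282.14849620105787 211.54274004192007 -0.02041480697892055 [[0.889, -0.173, 0.425, 122.419], [-0.458, -0.383, 0.802, -487.275], [0.024, -0.907, -0.42, 430.743], [0.0, 0.0, 0.0, 1.0]]
top 384.60279323408463 384.60279323408463 276.14098507839253 211.13640897451336 0.01079884103619196 [[0.026, -0.988, 0.152, 376.327], [-0.999, -0.029, -0.015, 253.531], [0.02, -0.151, -0.988, 889.18], [0.0, 0.0, 0.0, 1.0]]
```

View pics/scene0.png

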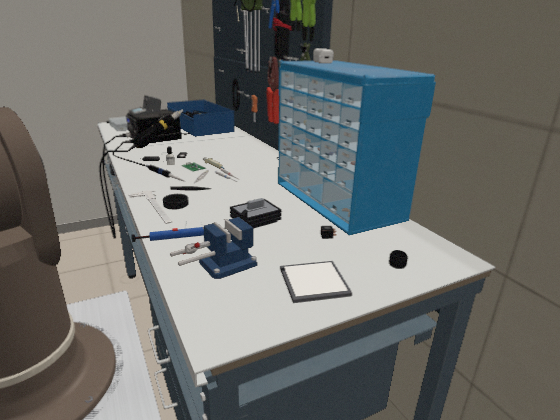

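View pics/top0.png

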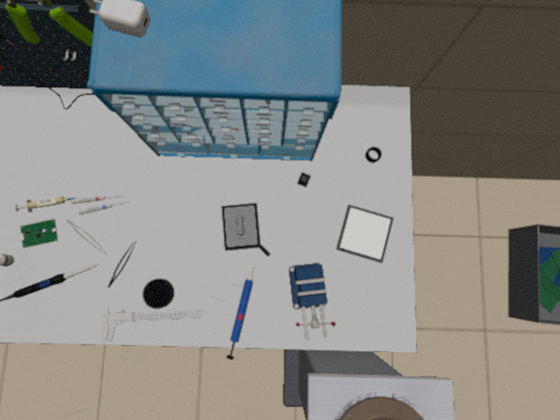

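The top view shows the stack at about (241,227) with its tab at (264,250), the panel at (365,233), the relay at (304,180), the loupe at (373,155), the tape at (158,293) and the vise at (309,285). The scene view agrees. I'll enlarge the stack next.

```bash
cat > h.py <<'E'
from plant import get_state,cams,bot
import cv2,numpy as np
def ray(c,u,v):
    d=np.array([(u-c['cx'])/c['fx'],(v-c['cy'])/c['fy']]);x=d.copy()
    for _ in range(8): x=d/(1+c['k1']*(x@x))
    M=np.array(c['cam_to_world']);r=M[:3,:3]@np.r_[x,1];return M[:3,3],r
def at(c,u,v,z):
    o,r=ray(c,u,v);return o+r*(z-o[2])/r[2]
def proj(c,p):
    M=np.array(c['cam_to_world']);q=M[:3,:3].T@(np.array(p)-M[:3,3]);x=q[:2]/q[2];x=x*(1+c['k1']*(x@x));return x*c['fx']+[c['cx'],c['cy']]
def crop(c,u0,v0,w,h,k,fn,save=True):
    a=cv2.resize(c['color'][v0:v0+h,u0:u0+w],None,fx=k,fy=k,interpolation=cv2.INTER_CUBIC)[:,:,::-1]
    return a
E
python3 - <<'E'
from h import *
c=cams.read_camera('top');a=crop(c,205,190,80,75,5,'')
s=cams.read_camera('scene');b=crop(s,220,190,70,75,5,'')
im=np.hstack([a,b]);
im=np.clip(im.astype(float)*1.0,0,255)
im=(255*(im/255)**0.6).astype(np.uint8)
cv2.imwrite('pics/c1.png',im);print(im.shape)
for n,u,v,z in[('panel',365,233.5,10),('stack',241,227,35),('bar',241,225,56),('tab',264,250,50),('vise',309,285,60),('vise top',309,262,60),('relay',304,180,20),('loupe',373,155,20),('tape',158,293,15),('cab',230,158,0),('pen',248,285,10),('tip',252,270,5)]: print(n,at(c,u,v,z).round())
E
```

```text
(375, 750, 3)
panel [465.  34.  10.]
stack [469. 318.  35.]
bar [471. 316.  56.]
tab [419. 265.  50.]
vise [347. 167.  60.]
vise top [395. 167.  60.]
relay [584. 177.  20.]
loupe [650.  16.  20.]
tape [320. 496.  15.]
cab [637. 353.   0.]
pen [342. 298.  10.]
tip [375. 291.   5.]
```

View pics/c1.png

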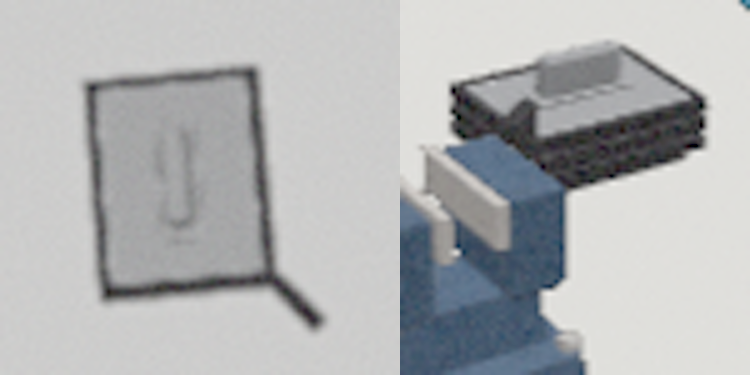

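The crop shows the rim corners at crop pixels TL (88,83), TR (253,70), BR (270,275) and BL (104,295). The tab runs from the BR corner to (320,323), and the bar's centre is near (178,175). The tray's +x is therefore roughly world +x, and its +y is world +y.

Run:
```python
from h import *
from scipy.optimize import least_squares
c=cams.read_camera('top');px=lambda u,v:(205+(u+.5)/5-.5,190+(v+.5)/5-.5)
im=[px(88,83),px(253,70),px(270,275),px(104,295)]
T=[(50,40),(50,-40),(-50,-40),(-50,40)]
P=lambda p,q,z:np.r_[p[0]+q[0]*np.cos(p[2])-q[1]*np.sin(p[2]),p[1]+q[0]*np.sin(p[2])+q[1]*np.cos(p[2]),z]
f=lambda p:np.ravel([proj(c,P(p,q,35))-i for q,i in zip(T,im)])
r=least_squares(f,[469,318,0],x_scale=[1,1,.01]);print(r.x,f(r.x).round(2))
p=r.x;d=np.array([-.781,-.625])
t=P(p,d*73.5,47);print('tab',t,P(p,d*76,47))
for rr in(61,91):print((np.array(proj(c,P(p,d*rr,57)))-[205,190])*5)
print('bar pix pred',(proj(c,P(p,(0,0),56))-[205,190])*5,'meas bar',at(c,*px(178,175),56))
g=c['color'].max(2);print(at(c,*px(320,323),50))
# panel by threshold
```

```text
[4.72485308e+02 3.19115412e+02 1.22933939e-01] [-1.45 -1.05  1.07 -1.71  1.67  1.58 -1.26  1.04]
tab [421.1480884  266.48551926  47.        ] [419.40192448 264.69538685  47.        ]
[270.43161908 272.75696748]
[318.75138913 322.92097743]
bar pix pred [173.36143242 172.09578862] meas bar [472.12256119 317.95354905  56.        ]
[410.01854042 254.30838346  50.        ]
```

```bash
cat >> h.py <<'E'
from scipy.spatial.transform import Rotation as Ro
def down(yaw,tilt=0,axis=(1,0,0)):
    R=np.array([[np.cos(yaw),np.sin(yaw),0],[np.sin(yaw),-np.cos(yaw),0],[0,0,-1]])
    return Ro.from_rotvec(np.array(axis)*tilt).as_matrix()@R
def rel(p,R,s=None):
    s=s or get_state();E=np.array(s['ee_rot'])
    return (E.T@(np.array(p)-s['eef_pos'])/1000).round(4).tolist(),Ro.from_matrix(E.T@R).as_rotvec().round(3).tolist()
E
python3 - <<'E'
from h import *
y0=.318
print(rel((420,-400,230),down(y0)));print(rel((470,0,230),down(.12)));print(rel((472,318,110),down(.123)))
E
```

```text
([0.274, -0.1136, -0.0396], [-0.001, 0.0, -0.0])
([0.4465, -0.4779, -0.0393], [-0.001, 0.0, 0.198])
([0.5478, -0.7793, 0.0809], [-0.001, 0.0, 0.195])
```

{"name": "servo_tool", "arguments": {"series": [[-0.1,[0.035,-0.015,-0.01],[0,0,0]],[-0.1,[0.07,-0.03,-0.02],[0,0,0]],[-0.1,[0.105,-0.045,-0.03],[0,0,0]],[-0.1,[0.14,-0.06,-0.04],[0,0,0]],[-0.1,[0.175,-0.075,-0.04],[0,0,0]],[-0.1,[0.21,-0.09,-0.04],[0,0,0]],[-0.1,[0.24,-0.1,-0.04],[0,0,0]],[-0.1,[0.274,-0.12,-0.04],[0,0,0.02]],[-0.1,[0.29,-0.155,-0.04],[0,0,0.05]],[-0.1,[0.307,-0.19,-0.04],[0,0,0.08]],[-0.1,[0.324,-0.225,-0.04],[0,0,0.12]],[-0.1,[0.341,-0.26,-0.04],[0,0,0.16]],[-0.1,[0.358,-0.295,-0.04],[0,0,0.195]],[-0.1,[0.375,-0.33,-0.04],[0,0,0.195]],[-0.1,[0.392,-0.365,-0.04],[0,0,0.195]],[-0.1,[0.41,-0.4,-0.04],[0,0,0.195]],[-0.1,[0.428,-0.44,-0.04],[0,0,0.195]],[-0.1,[0.447,-0.478,-0.04],[0,0,0.195]],[-0.1,[0.447,-0.478,-0.04],[0,0,0.195]],[-0.1,[0.447,-0.478,-0.04],[0,0,0.195]]]}}

```text
t: 1.92
eef_pos: [470.6, 2.8, 230.9]
ee_rot: [[0.992, 0.128, 0.0], [0.128, -0.992, 0.001], [0.0, -0.0, -1.0]]
force: [0.2, -1.6, -0.2]
finger_gap: 0.445
finger_force: 0.0
```

Run:
```python
from h import *
s=get_state();print(s['t'],s['eef_pos'],s['force'])
print(rel((472,318,230),down(.123)));print(rel((472,318,80),down(.123)))
```

```text
1.9167 [470.63433306   2.80526713 230.88628498] [ 0.24554095 -1.58335986 -0.19872264]
([0.0417, -0.3124, 0.0011], [-0.0, -0.0, 0.005])
([0.0416, -0.3124, 0.1511], [-0.0, -0.0, 0.005])
```

{"name": "servo_tool", "arguments": {"series": [[-0.1,[0.005,-0.035,0],[0,0,0.005]],[-0.1,[0.01,-0.07,0],[0,0,0.005]],[-0.1,[0.015,-0.105,0],[0,0,0.005]],[-0.1,[0.02,-0.14,0],[0,0,0.005]],[-0.1,[0.025,-0.175,0],[0,0,0.005]],[-0.1,[0.03,-0.21,0],[0,0,0.005]],[-0.1,[0.034,-0.245,0.01],[0,0,0.005]],[-0.1,[0.038,-0.28,0.03],[0,0,0.005]],[-0.1,[0.0415,-0.305,0.06],[0,0,0.005]],[-0.1,[0.0415,-0.3125,0.09],[0,0,0.005]],[-0.1,[0.0415,-0.3125,0.12],[0,0,0.005]],[-0.1,[0.0415,-0.3125,0.14],[0,0,0.005]],[-0.1,[0.0415,-0.3125,0.151],[0,0,0.005]],[-0.1,[0.0415,-0.3125,0.151],[0,0,0.005]],[-0.1,[0.0415,-0.3125,0.151],[0,0,0.005]]]}}

```text
t: 3.17
eef_pos: [474.2, 314.3, 80.0]
ee_rot: [[0.993, 0.116, -0.0], [0.116, -0.993, -0.001], [-0.0, 0.001, -1.0]]
force: [0.1, 0.3, 0.5]
finger_gap: 0.447
finger_force: 0.0
```

Run:
```python
from h import *
s=get_state();print(s['t'],s['eef_pos'],s['force'])
c=cams.read_camera('top');a=crop(c,190,180,100,95,4,'')
d=cams.read_camera('scene');print(proj(d,s['eef_pos']));b=crop(d,215,165,80,95,4,'')
cv2.imwrite('pics/c2.png',np.hstack([a,b]))
```

```text
3.1667 [474.21604499 314.31329397  79.98264237] [0.05061824 0.25738825 0.49107314]
[255.71255563 190.6180876 ]
```

View pics/c2.png

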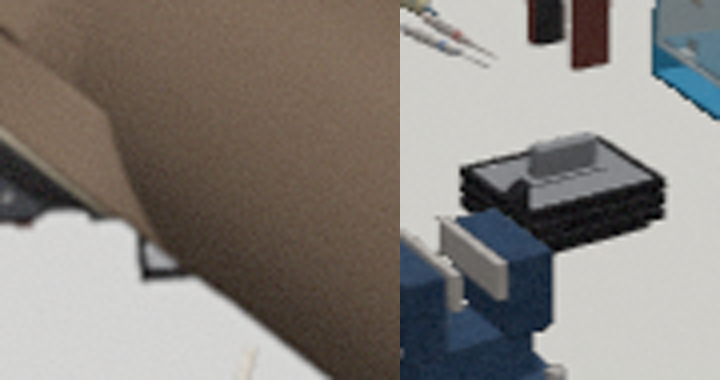

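The top view shows the arm above the stack. The scene crop shows the stack with no gripper, although the TCP should be near crop pixel (163,102). I'll retake it in full.

Run:
```python
from h import *
d=cams.read_camera('scene');cv2.imwrite('pics/s3.png',d['color'][:,:,::-1]);print(np.round(d['cam_to_world'],3).tolist(),get_state()['t'])
```

```text
[[0.889, -0.173, 0.425, 122.419], [-0.458, -0.383, 0.802, -487.275], [0.024, -0.907, -0.42, 430.743], [0.0, 0.0, 0.0, 1.0]] 3.3167
```

View pics/s3.png

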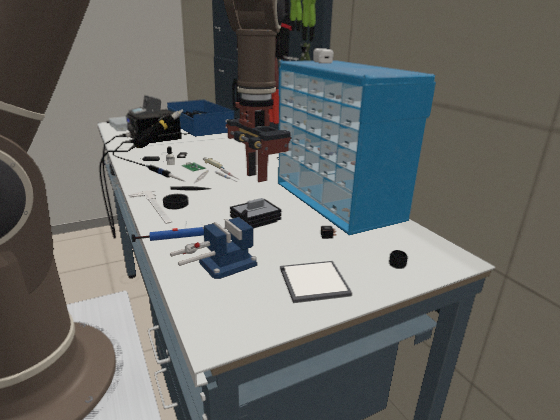

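The scene view now shows the fingertips at about (251,175) and (263,181), so the midpoint is (257,178). The TCP projects to (256,191). I'll check how the stack's points project in both cameras.

Run:
```python
from h import *
d=cams.read_camera('scene');s=get_state();E=np.array(s['ee_rot'])
print('bar',proj(d,(472.3,318.5,56)),'tab',proj(d,(410,254.3,57)),'panel',proj(d,(465,34,10)))
for o in(-22,0,22):print(proj(d,s['eef_pos']+E[:,1]*o))
b=crop(d,215,140,80,90,6,'')
cv2.imwrite('pics/c4.png',b)
```

```text
bar [254.31600751 199.42212162] tab [240.05157906 213.96103586] panel [311.9908194  277.29660531]
[250.99547058 186.9693178 ]
[255.62890673 189.88714408]
[260.42784135 192.90923093]
```

View pics/c4.png

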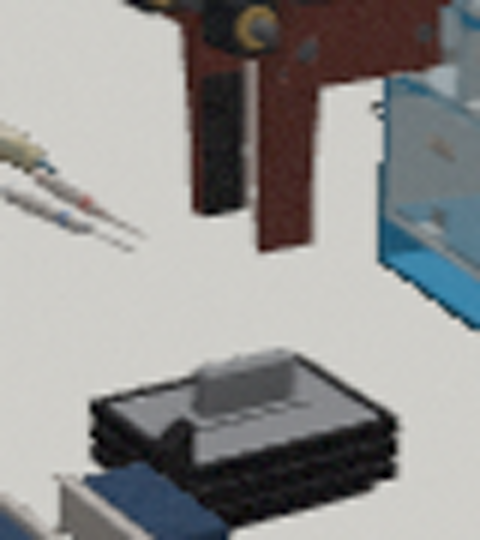

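The bar projects correctly at (255,200), but the fingertips look about 12 px higher than they should. I'll go down part way and look again.

Run:
```python
from h import *
s=get_state();print(s['eef_pos'],s['qpos'])
print(rel((472.3,318.2,60),down(.123)))
```

```text
[474.54586568 315.53970479  81.34542227] [-0.27317034  0.49153859 -0.5292432   1.82160455  0.30810867  0.90796792
 -2.39560019]
([-0.002, -0.0029, 0.0213], [-0.001, -0.003, -0.006])
```

{"name": "servo_tool", "arguments": {"series": [[-0.1,[-0.002,-0.003,0.01],[0,0,-0.006]],[-0.1,[-0.002,-0.003,0.021],[0,0,-0.006]],[-0.1,[-0.002,-0.003,0.021],[0,0,-0.006]],[-0.1,[-0.002,-0.003,0.021],[0,0,-0.006]]]}}

```text
t: 3.7
eef_pos: [470.4, 317.6, 57.7]
ee_rot: [[0.992, 0.124, -0.002], [0.124, -0.992, -0.001], [-0.002, 0.001, -1.0]]
force: [0.1, -0.1, 1.1]
finger_gap: 0.45
finger_force: 0.0
```

Run:
```python
from h import *
d=cams.read_camera('scene');s=get_state();E=np.array(s['ee_rot']);print(s['eef_pos'],s['force'])
for o in(-20,20):print(((proj(d,s['eef_pos']+E[:,1]*o)-[215,140])*6).round())
b=crop(d,215,140,80,90,6,'')
cv2.imwrite('pics/c5.png',b)
```

```text
[470.68678472 317.85529587  58.18510224] [ 0.43596249 -0.99288932  0.31666059]
[208. 336.]
[259. 370.]
```

View pics/c5.png

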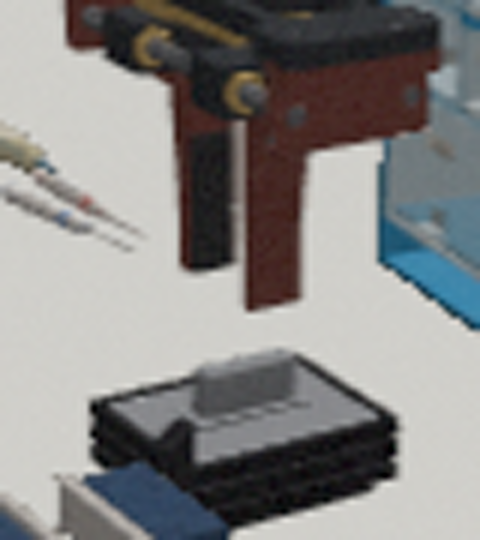

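The fingertips appear at crop pixels (212,268) and (252,305), about 26 mm above where eef_pos puts them. The lateral position is fine. I'll descend slowly and watch the force.

{"name": "servo_tool", "arguments": {"series": [[-0.1,[0.002,0,0.005],[0,0,0]],[-0.1,[0.002,0,0.01],[0,0,0]],[-0.1,[0.002,0,0.015],[0,0,0]],[-0.1,[0.002,0,0.018],[0,0,0]],[-0.1,[0.002,0,0.018],[0,0,0]],[-0.1,[0.002,0,0.018],[0,0,0]]]}}

```text
t: 4.25
eef_pos: [472.9, 318.2, 40.4]
ee_rot: [[0.992, 0.124, -0.0], [0.124, -0.992, -0.0], [-0.001, 0.0, -1.0]]
force: [-0.7, -0.2, -0.1]
finger_gap: 0.449
finger_force: 0.0
```

Run:
```python
from h import *
d=cams.read_camera('scene');s=get_state();E=np.array(s['ee_rot']);print(s['eef_pos'],s['force'])
for o in(-20,20):print(((proj(d,s['eef_pos']+E[:,1]*o)-[215,140])*6).round())
b=crop(d,215,140,80,90,6,'')
cv2.imwrite('pics/c6.png',b)
```

```text
[473.02615285 318.30266053  40.69316998] [-0.73465969  0.62323125  0.19486555]
[213. 374.]
[264. 409.]
```

View pics/c6.png

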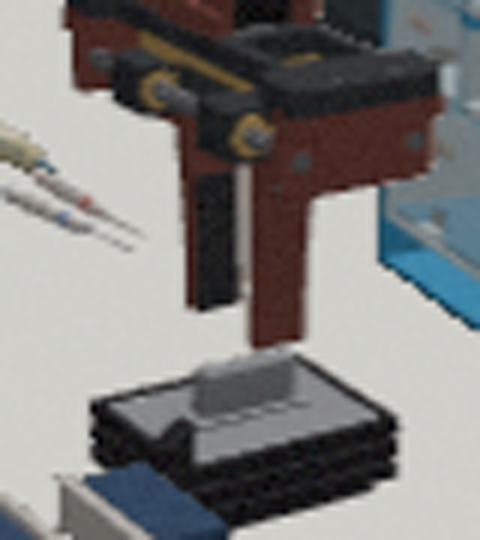

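The fingertips still look high, at (218,308) and (277,345), which is about the bar's top. I'll test by closing at a commanded z of about 38: if eef_pos is right, the fingers will stop on the 12 mm bar.

{"name": "servo_tool", "arguments": {"series": [[-0.1,[0,0,0.002],[0,0,0]],[-1,[0,0,0.002],[0,0,0]],[-1,[0,0,0.002],[0,0,0]],[-1,[0,0,0.002],[0,0,0]],[-1,[0,0,0.002],[0,0,0]],[-1,[0,0,0.002],[0,0,0]],[-1,[0,0,0.002],[0,0,0]],[-1,[0,0,0.002],[0,0,0]]]}}

```text
t: 4.97
eef_pos: [473.1, 318.2, 38.8]
ee_rot: [[0.992, 0.123, 0.0], [0.123, -0.992, -0.0], [0.0, 0.0, -1.0]]
force: [0.4, -1.1, -0.0]
finger_gap: 0.005
finger_force: 0.0
```

The fingers shut fully, so the offset is real. With the fingers closed I'll probe downward for the bar's top, which is at z=56.

{"name": "servo_tool", "arguments": {"series": [[-1,[0,0,0.002],[0,0,0]],[-1,[0,0,0.004],[0,0,0]],[-1,[0,0,0.005],[0,0,0]],[-1,[0,0,0.006],[0,0,0]],[-1,[0,0,0.006],[0,0,0]]]}}

```text
t: 5.38
eef_pos: [472.9, 318.1, 32.4]
ee_rot: [[0.992, 0.123, -0.0], [0.123, -0.992, -0.0], [-0.0, 0.0, -1.0]]
force: [-0.1, -0.0, -0.0]
finger_gap: 0.003
finger_force: 0.0
```

{"name": "servo_tool", "arguments": {"series": [[-1,[0,0,0.0005],[0,0,0]],[-1,[0,0,0.001],[0,0,0]],[-1,[0,0,0.0015],[0,0,0]],[-1,[0,0,0.0015],[0,0,0]]]}}

```text
t: 5.72
eef_pos: [473.1, 318.2, 31.2]
ee_rot: [[0.992, 0.123, -0.0], [0.123, -0.992, -0.0], [-0.0, 0.0, -1.0]]
force: [-0.8, -0.6, 0.2]
finger_gap: 0.003
finger_force: 0.0
```

{"name": "servo_tool", "arguments": {"series": [[-1,[0,0,0.0005],[0,0,0]],[-1,[0,0,0.001],[0,0,0]],[-1,[0,0,0.0015],[0,0,0]],[-1,[0,0,0.0015],[0,0,0]]]}}

```text
t: 6.05
eef_pos: [473.1, 318.2, 29.6]
ee_rot: [[0.992, 0.124, -0.0], [0.124, -0.992, -0.0], [-0.0, 0.0, -1.0]]
force: [0.1, 0.1, 0.5]
finger_gap: 0.004
finger_force: 0.0
```

{"name": "servo_tool", "arguments": {"series": [[-1,[0,0,0.0005],[0,0,0]],[-1,[0,0,0.001],[0,0,0]],[-1,[0,0,0.001],[0,0,0]]]}}

```text
t: 6.3
eef_pos: [473.1, 318.2, 28.6]
ee_rot: [[0.992, 0.123, -0.0], [0.123, -0.992, -0.0], [-0.0, 0.0, -1.0]]
force: [0.2, -0.3, -0.7]
finger_gap: 0.002
finger_force: 0.0
```

{"name": "servo_tool", "arguments": {"series": [[-1,[0,0,0.0005],[0,0,0]],[-1,[0,0,0.001],[0,0,0]],[-1,[0,0,0.001],[0,0,0]]]}}

```text
t: 6.55
eef_pos: [473.0, 318.2, 27.6]
ee_rot: [[0.992, 0.123, -0.0], [0.123, -0.992, -0.0], [-0.0, 0.0, -1.0]]
force: [-0.2, 0.2, 0.1]
finger_gap: 0.01
finger_force: 0.0
```

Run:
```python
from h import *
d=cams.read_camera('scene');s=get_state();print(s['eef_pos'],s['force'])
t=cams.read_camera('top')
b=crop(d,225,150,60,75,7,'');a=crop(t,200,185,80,75,7,'')[:, :380]
cv2.imwrite('pics/c7.png',np.hstack([b,a]));print(((proj(d,s['eef_pos'])-[225,150])*7))
```

```text
[473.06223951 318.23960011  27.66510059] [ 0.31727283 -0.15528982  0.45638581]
[207.96956582 420.89320538]
```

View pics/c7.png

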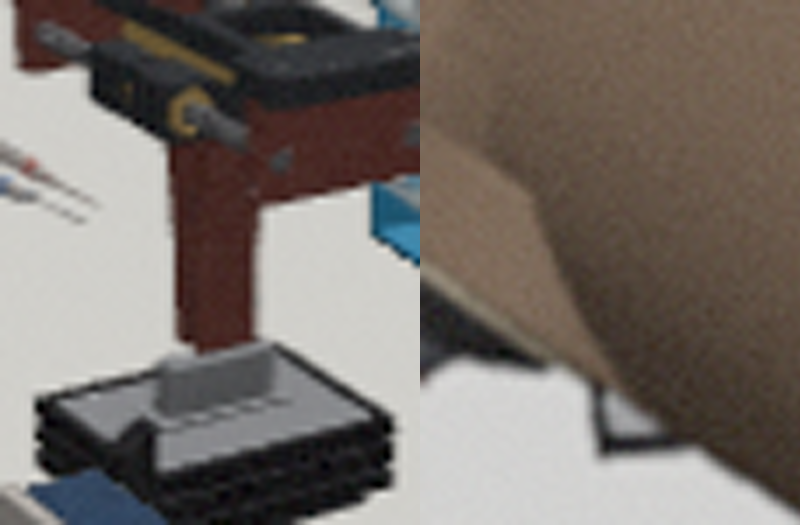

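The fingertip's bottom edge, at about (215,348) in the crop, coincides with the bar's top edge, so contact should come next. I'll keep probing.

{"name": "servo_tool", "arguments": {"series": [[-1,[0,0,0.0005],[0,0,0]],[-1,[0,0,0.001],[0,0,0]],[-1,[0,0,0.001],[0,0,0]]]}}

```text
t: 6.9
eef_pos: [473.1, 318.2, 26.6]
ee_rot: [[0.992, 0.123, -0.0], [0.123, -0.992, -0.0], [-0.0, 0.0, -1.0]]
force: [-0.5, -0.5, 0.6]
finger_gap: 0.005
finger_force: 0.0
```

{"name": "servo_tool", "arguments": {"series": [[-1,[0,0,0.0005],[0,0,0]],[-1,[0,0,0.001],[0,0,0]],[-1,[0,0,0.001],[0,0,0]]]}}

```text
t: 7.15
eef_pos: [473.0, 318.2, 25.6]
ee_rot: [[0.992, 0.123, -0.0], [0.123, -0.992, -0.0], [-0.0, 0.0, -1.0]]
force: [-0.4, 0.5, 0.4]
finger_gap: 0.009
finger_force: 0.0
```

{"name": "servo_tool", "arguments": {"series": [[-1,[0,0,0.0005],[0,0,0]],[-1,[0,0,0.001],[0,0,0]],[-1,[0,0,0.001],[0,0,0]]]}}

```text
t: 7.4
eef_pos: [473.1, 318.2, 24.6]
ee_rot: [[0.992, 0.123, -0.0], [0.123, -0.992, -0.0], [-0.0, 0.0, -1.0]]
force: [0.8, -0.3, -0.0]
finger_gap: 0.009
finger_force: 0.0
```

Run:
```python
from h import *
d=cams.read_camera('scene');i=d['color'].astype(int)
for u in(252,255,258,260): print(u,[tuple(i[v,u]) for v in range(194,208)])
o=cv2.imread('pics/scene0.png')[:,:,::-1].astype(int)
print('orig',[tuple(o[v,255]) for v in range(194,208)])
th=.123;Y=np.array([-np.sin(th),np.cos(th),0])
for k in(-6,6):print(proj(d,np.array([472.3,318.2,56])+Y*k))
for k in(-22,22):print(proj(d,np.array([472.3,318.2,56])+np.array([Y[1],-Y[0],0])*k))
```

```text
252 [(np.int64(61), np.int64(35), np.int64(31)), (np.int64(58), np.int64(32), np.int64(28)), (np.int64(54), np.int64(29), np.int64(29)), (np.int64(58), np.int64(37), np.int64(34)), (np.int64(56), np.int64(31), np.int64(28)), (np.int64(56), np.int64(36), np.int64(30)), (np.int64(88), np.int64(74), np.int64(73)), (np.int64(117), np.int64(115), np.int64(117)), (np.int64(105), np.int64(105), np.int64(108)), (np.int64(86), np.int64(86), np.int64(89)), (np.int64(81), np.int64(81), np.int64(85)), (np.int64(80), np.int64(81), np.int64(83)), (np.int64(77), np.int64(77), np.int64(80)), (np.int64(77), np.int64(77), np.int64(79))]
255 [(np.int64(70), np.int64(40), np.int64(37)), (np.int64(69), np.int64(42), np.int64(37)), (np.int64(73), np.int64(40), np.int64(35)), (np.int64(71), np.int64(38), np.int64(35)), (np.int64(72), np.int64(43), np.int64(39)), (np.int64(76), np.int64(47), np.int64(43)), (np.int64(73), np.int64(42), np.int64(39)), (np.int64(85), np.int64(76), np.int64(77)), (np.int64(80), np.int64(82), np.int64(81)), (np.int64(83), np.int64(83), np.int64(83)), (np.int64(76), np.int64(78),
[... 1450 characters left out ...]
int64(205), np.int64(204), np.int64(199)), (np.int64(205), np.int64(203), np.int64(200)), (np.int64(206), np.int64(205), np.int64(201)), (np.int64(204), np.int64(204), np.int64(199)), (np.int64(168), np.int64(169), np.int64(168)), (np.int64(138), np.int64(141), np.int64(143)), (np.int64(119), np.int64(119), np.int64(123)), (np.int64(75), np.int64(78), np.int64(78)), (np.int64(79), np.int64(82), np.int64(83)), (np.int64(79), np.int64(80), np.int64(81)), (np.int64(75), np.int64(78), np.int64(79)), (np.int64(76), np.int64(76), np.int64(78)), (np.int64(69), np.int64(71), np.int64(73))]
[255.6486569  200.31083281]
[253.09561639 198.63086922]
[246.37448613 201.34640518]
[262.16933602 197.63202125]
```

The finger now covers the bar's light top face, so it is above the bar, and the offset is along z. I'll continue to contact.

{"name": "servo_tool", "arguments": {"series": [[-1,[0,0,0.0005],[0,0,0]],[-1,[0,0,0.001],[0,0,0]],[-1,[0,0,0.001],[0,0,0]]]}}

```text
t: 7.7
eef_pos: [473.2, 318.3, 24.5]
ee_rot: [[0.992, 0.123, 0.0], [0.123, -0.992, -0.0], [0.0, 0.0, -1.0]]
force: [-2.2, -1.5, 7.7]
finger_gap: 0.002
finger_force: 4.0
```

{"name": "servo_tool", "arguments": {"series": [[-1,[0,0,0.0005],[0,0,0]],[-1,[0,0,0.001],[0,0,0]],[-1,[0,0,0.001],[0,0,0]]]}}

```text
t: 7.95
eef_pos: [473.2, 318.3, 24.4]
ee_rot: [[0.992, 0.123, 0.001], [0.123, -0.992, -0.0], [0.001, 0.001, -1.0]]
force: [-4.6, -4.1, 17.7]
finger_gap: 0.007
finger_force: 8.5
```

{"name": "servo_tool", "arguments": {"series": [[-1,[0,0,0.0005],[0,0,0]],[-1,[0,0,0.001],[0,0,0]],[-1,[0,0,0.001],[0,0,0]]]}}

```text
t: 8.2
eef_pos: [473.2, 318.3, 24.4]
ee_rot: [[0.992, 0.123, 0.002], [0.123, -0.992, -0.001], [0.001, 0.001, -1.0]]
force: [-7.1, -6.1, 26.3]
finger_gap: 0.006
finger_force: 13.0
```

Contact comes at an eef z of 24.4, where the bar's top is at z=56. The fingertips are therefore about 31.6 mm above the reported TCP height. I'll go up, open, descend until the tips are at about z=37, and close.

{"name": "servo_tool", "arguments": {"series": [[-1,[0,0,-0.008],[0,0,0]],[-0.1,[0,0,-0.016],[0,0,0]],[-0.1,[0,0,-0.016],[0,0,0]],[-0.1,[0,0,-0.016],[0,0,0]],[-0.1,[0,0,-0.016],[0,0,0]],[-0.1,[0,0,-0.016],[0,0,0]],[-0.1,[0,0,-0.008],[0,0,0]],[-0.1,[0,0,0],[0,0,0]],[-0.1,[0,0,0.005],[0,0,0]],[-0.1,[0,0,0.009],[0,0,0]],[-0.1,[0,0,0.012],[0,0,0]],[-0.1,[0,0,0.013],[0,0,0]],[-0.1,[0,0,0.013],[0,0,0]]]}}

```text
t: 9.28
eef_pos: [472.9, 318.2, 8.3]
ee_rot: [[0.992, 0.124, -0.001], [0.124, -0.992, -0.0], [-0.001, 0.0, -1.0]]
force: [0.1, -1.5, -0.1]
finger_gap: 0.447
finger_force: 0.0
```

Next, down another 2 mm and close.

{"name": "servo_tool", "arguments": {"series": [[-0.1,[0,0,0.001],[0,0,0]],[-0.1,[0,0,0.002],[0,0,0]],[-1,[0,0,0.002],[0,0,0]],[-1,[0,0,0.002],[0,0,0]],[-1,[0,0,0.002],[0,0,0]],[-1,[0,0,0.002],[0,0,0]],[-1,[0,0,0.002],[0,0,0]],[-1,[0,0,0.002],[0,0,0]],[-1,[0,0,0.002],[0,0,0]]]}}

```text
t: 10.03
eef_pos: [473.2, 318.3, 6.9]
ee_rot: [[0.992, 0.123, 0.0], [0.123, -0.992, 0.0], [0.0, -0.0, -1.0]]
force: [0.5, 0.9, 0.3]
finger_gap: 0.134
finger_force: 30.0
```

The gripper has hold of the bar: the gap is 11.8 mm and the force 30 N. Next, lift, go 110 mm to the +y side, and lower.

{"name": "servo_tool", "arguments": {"series": [[-1,[0,0,-0.005],[0,0,0]],[-1,[0,0,-0.012],[0,0,0]],[-1,[0,0,-0.022],[0,0,0]],[-1,[0,0,-0.035],[0,0,0]],[-1,[0,-0.01,-0.045],[0,0,0]],[-1,[0,-0.025,-0.045],[0,0,0]],[-1,[0,-0.045,-0.045],[0,0,0]],[-1,[0,-0.065,-0.045],[0,0,0]],[-1,[0,-0.085,-0.045],[0,0,0]],[-1,[0,-0.1,-0.045],[0,0,0]],[-1,[0,-0.11,-0.045],[0,0,0]],[-1,[0,-0.11,-0.045],[0,0,0]],[-1,[0,-0.11,-0.03],[0,0,0]],[-1,[0,-0.11,-0.015],[0,0,0]],[-1,[0,-0.11,0],[0,0,0]],[-1,[0,-0.11,0.01],[0,0,0]],[-1,[0,-0.11,0.018],[0,0,0]],[-1,[0,-0.11,0.023],[0,0,0]],[-1,[0,-0.11,0.026],[0,0,0]],[-1,[0,-0.11,0.026],[0,0,0]]]}}

```text
t: 11.7
eef_pos: [459.5, 427.2, -19.5]
ee_rot: [[0.992, 0.123, -0.0], [0.123, -0.992, -0.0], [-0.0, 0.0, -1.0]]
force: [0.1, 1.0, 0.1]
finger_gap: 0.133
finger_force: 30.0
```

{"name": "servo_tool", "arguments": {"series": [[-1,[0,0,0.001],[0,0,0]],[-1,[0,0,0.002],[0,0,0]],[-1,[0,0,0.003],[0,0,0]],[-1,[0,0,0.003],[0,0,0]]]}}

```text
t: 12.03
eef_pos: [459.6, 427.5, -22.1]
ee_rot: [[0.992, 0.123, 0.0], [0.123, -0.992, 0.0], [0.0, -0.0, -1.0]]
force: [0.1, 0.2, -0.4]
finger_gap: 0.133
finger_force: 30.0
```

{"name": "servo_tool", "arguments": {"series": [[-1,[0,0,0.0005],[0,0,0]],[-1,[0,0,0.001],[0,0,0]],[-1,[0,0,0.001],[0,0,0]]]}}

```text
t: 12.28
eef_pos: [459.6, 427.5, -23.1]
ee_rot: [[0.992, 0.123, 0.0], [0.123, -0.992, 0.0], [0.0, -0.0, -1.0]]
force: [0.0, -0.9, 0.7]
finger_gap: 0.132
finger_force: 30.0
```

{"name": "servo_tool", "arguments": {"series": [[-0.7,[0,0,0],[0,0,0]],[-0.5,[0,0,0],[0,0,0]],[-0.3,[0,0,0],[0,0,0]],[-0.3,[0,0,0],[0,0,0]],[-0.3,[0,0,0],[0,0,0]],[-0.3,[0,0,-0.005],[0,0,0]],[-0.3,[0,0,-0.015],[0,0,0]],[-0.3,[0,0,-0.03],[0,0,0]],[-0.3,[0,0,-0.06],[0,0,0]],[-0.3,[0,0,-0.095],[0,0,0]],[-0.3,[0,0,-0.1],[0,0,0]],[-0.3,[0,0,-0.1],[0,0,0]]]}}

```text
t: 13.28
eef_pos: [461.0, 429.1, 80.6]
ee_rot: [[0.992, 0.123, 0.004], [0.123, -0.992, 0.004], [0.005, -0.004, -1.0]]
force: [0.3, 0.9, -0.1]
finger_gap: 0.35
finger_force: 0.0
```

The cover is released, so now for the tab. Turning the tool +2.47 rad puts tool x outward along the fin.

Run:
```python
from h import *
s=get_state();print(s['eef_pos'],s['qpos'].round(2) if hasattr(s['qpos'],'round') else s['qpos'])
c=.123;d=np.array([-.781*np.cos(c)+.625*np.sin(c),-.781*np.sin(c)-.625*np.cos(c)])
ctr=np.array([472.5,318.6]);P=ctr+d*78;yaw=np.arctan2(d[1],d[0]);print(P,yaw,d)
print(rel((*P,80),down(yaw)))
c=cams.read_camera('scene');a=crop(c,200,150,100,90,6,'');cv2.imwrite('pics/c8.png',a)
```

```text
[460.95193996 429.13936918  80.59246412] [-0.46  0.58 -0.52  1.67  0.34  0.97 -2.55]
[418.02337542 262.74426978] -2.343695583342529 [-0.69841826 -0.71609911]
([-0.0631, 0.1598, -0.0003], [-0.008, 0.002, 2.467])
```

{"name": "servo_tool", "arguments": {"series": [[-0.3,[-0.003,0.008,0],[0,0,0.12]],[-0.3,[-0.006,0.016,0],[0,0,0.24]],[-0.3,[-0.009,0.024,0],[0,0,0.36]],[-0.3,[-0.012,0.032,0],[0,0,0.48]],[-0.3,[-0.015,0.04,0],[0,0,0.6]],[-0.3,[-0.018,0.048,0],[0,0,0.72]],[-0.3,[-0.021,0.056,0],[0,0,0.84]],[-0.3,[-0.025,0.064,0],[0,0,0.96]],[-0.3,[-0.028,0.072,0],[0,0,1.08]],[-0.3,[-0.031,0.08,0],[0,0,1.2]],[-0.3,[-0.034,0.088,0],[0,0,1.32]],[-0.3,[-0.037,0.096,0],[0,0,1.44]],[-0.3,[-0.041,0.104,0],[0,0,1.56]],[-0.3,[-0.044,0.112,0],[0,0,1.68]],[-0.3,[-0.047,0.12,0],[0,0,1.8]],[-0.3,[-0.05,0.128,0],[0,0,1.92]],[-0.3,[-0.053,0.136,0],[0,0,2.04]],[-0.3,[-0.056,0.144,0],[0,0,2.16]],[-0.3,[-0.06,0.152,0],[0,0,2.28]],[-0.3,[-0.063,0.16,0],[0,0,2.4]]]}}

```text
t: 15.0
eef_pos: [418.3, 183.7, 59.8]
ee_rot: [[-0.323, -0.946, -0.031], [-0.943, 0.319, 0.096], [-0.081, 0.06, -0.995]]
force: [0.6, 1.4, -0.8]
finger_gap: 0.351
finger_force: 0.0
```

{"name": "servo_tool", "arguments": {"series": [[-0.3,[0,0,0],[0,0,0.067]],[-0.3,[0,0,0],[0,0,0.067]],[-0.3,[0,0,0],[0,0,0.067]]]}}

```text
t: 15.25
eef_pos: [417.8, 167.8, 59.0]
ee_rot: [[-0.366, -0.93, -0.035], [-0.927, 0.361, 0.106], [-0.086, 0.071, -0.994]]
force: [0.8, -0.2, -0.3]
finger_gap: 0.351
finger_force: 0.0
```

Run:
```python
from h import *
s=get_state();print(s['t'],s['eef_pos'],np.round(s['qpos'],2))
for z in(40,10,-1.5):print(rel((418,262.8,z),down(-2.344)))
c=cams.read_camera('scene');t=cams.read_camera('top')
a=crop(c,215,150,65,95,6,'');b=crop(t,205,190,68,95,6,'');cv2.imwrite('pics/c9.png',np.hstack([a,b]))
```

```text
15.25 [417.80160546 167.79426729  59.00759561] [-1.36  0.81  1.44  2.2  -1.03  1.16 -2.86]
([-0.0865, 0.0327, 0.0289], [0.088, 0.07, 0.4])
([-0.0839, 0.0306, 0.0587], [0.088, 0.07, 0.4])
([-0.0829, 0.0298, 0.0702], [0.088, 0.07, 0.4])
```

The turn drove joints 3, 5 and 7 to their limits, so that was the wrong direction. The other half-turn grasp (yaw +0.798) unwinds them, so I'll rise and turn back.

Run:
```python
from h import *
s=get_state()
print(rel((440,300,140),down(.123)));print(rel((418,262.8,110),down(.798)))
```

```text
([-0.1363, 0.0322, -0.0672], [-0.045, 0.126, -2.061])
([-0.0913, 0.0373, -0.0406], [-0.098, 0.121, -2.735])
```

{"name": "servo_tool", "arguments": {"series": [[-0.3,[-0.008,0.002,-0.025],[-0.002,0.007,-0.115]],[-0.3,[-0.015,0.004,-0.04],[-0.005,0.014,-0.23]],[-0.3,[-0.023,0.006,-0.055],[-0.007,0.021,-0.345]],[-0.3,[-0.03,0.008,-0.067],[-0.01,0.028,-0.46]],[-0.3,[-0.038,0.01,-0.067],[-0.012,0.035,-0.575]],[-0.3,[-0.045,0.012,-0.067],[-0.015,0.042,-0.69]],[-0.3,[-0.053,0.014,-0.067],[-0.017,0.049,-0.805]],[-0.3,[-0.06,0.016,-0.067],[-0.02,0.056,-0.92]],[-0.3,[-0.068,0.017,-0.067],[-0.022,0.063,-1.035]],[-0.3,[-0.075,0.019,-0.067],[-0.025,0.07,-1.15]],[-0.3,[-0.083,0.02,-0.067],[-0.027,0.077,-1.265]],[-0.3,[-0.09,0.022,-0.067],[-0.03,0.084,-1.38]],[-0.3,[-0.098,0.024,-0.067],[-0.032,0.091,-1.495]],[-0.3,[-0.106,0.026,-0.067],[-0.035,0.098,-1.61]],[-0.3,[-0.114,0.028,-0.067],[-0.038,0.105,-1.725]],[-0.3,[-0.122,0.03,-0.067],[-0.04,0.112,-1.84]],[-0.3,[-0.13,0.031,-0.067],[-0.043,0.119,-1.95]],[-0.3,[-0.136,0.032,-0.067],[-0.045,0.126,-2.06]],[-0.3,[-0.136,0.032,-0.067],[-0.045,0.126,-2.06]],[-0.3,[-0.136,0.032,-0.067],[-0.045,0.126,-2.06]]]}}

```text
t: 17.02
eef_pos: [439.8, 300.0, 140.0]
ee_rot: [[0.993, 0.119, -0.0], [0.119, -0.993, 0.001], [-0.0, -0.001, -1.0]]
force: [0.3, -0.5, -0.2]
finger_gap: 0.348
finger_force: 0.0
```

Run:
```python
from h import *
s=get_state();print(s['t'],np.round(s['eef_pos']),np.round(s['qpos'],2),s['ee_rot'])
print(rel((418,262.8,100),down(.798)))
```

```text
17.0167 [440. 300. 140.] [-1.45  0.46  1.02  1.93 -0.46  1.01 -1.67] [[ 9.92857912e-01  1.19302711e-01 -1.73632792e-04]
 [ 1.19302817e-01 -9.92857551e-01  8.49721682e-04]
 [-7.10185279e-05 -8.64367776e-04 -9.99999624e-01]]
([-0.0261, 0.0343, 0.04], [-0.001, -0.0, -0.678])
```

{"name": "servo_tool", "arguments": {"series": [[-0.3,[-0.003,0.004,0.005],[0,0,-0.09]],[-0.3,[-0.007,0.009,0.01],[0,0,-0.18]],[-0.3,[-0.01,0.013,0.015],[0,0,-0.27]],[-0.3,[-0.014,0.018,0.02],[0,0,-0.36]],[-0.3,[-0.018,0.023,0.025],[0,0,-0.45]],[-0.3,[-0.021,0.028,0.03],[0,0,-0.54]],[-0.3,[-0.024,0.032,0.035],[0,0,-0.63]],[-0.3,[-0.026,0.034,0.04],[0,0,-0.678]],[-0.3,[-0.026,0.034,0.06],[0,0,-0.678]],[-0.3,[-0.026,0.034,0.08],[0,0,-0.678]],[-0.3,[-0.026,0.034,0.09],[0,0,-0.678]],[-0.3,[-0.026,0.034,0.09],[0,0,-0.678]],[-0.3,[-0.026,0.034,0.09],[0,0,-0.678]]]}}

```text
t: 18.1
eef_pos: [418.6, 261.7, 50.0]
ee_rot: [[0.699, 0.715, -0.001], [0.715, -0.699, -0.001], [-0.001, -0.0, -1.0]]
force: [-0.3, 0.8, 0.6]
finger_gap: 0.347
finger_force: 0.0
```

Run:
```python
from h import *
s=get_state();print(s['t'],s['eef_pos'],np.round(s['qpos'],2))
for z in(25,-1.5):print(rel((418,262.8,z),down(.798)))
c=cams.read_camera('scene');t=cams.read_camera('top')
a=crop(c,212,150,65,90,6,'');b=crop(t,215,190,65,90,6,'');cv2.imwrite('pics/c10.png',np.hstack([a,b]))
```

```text
18.1 [418.56382958 261.66821463  49.95488013] [-1.25  0.46  0.76  2.09 -0.46  0.76 -0.98]
([0.0004, -0.0012, 0.025], [-0.0, 0.001, -0.002])
([0.0005, -0.0012, 0.0515], [-0.0, 0.001, -0.002])
```

View pics/c10.png

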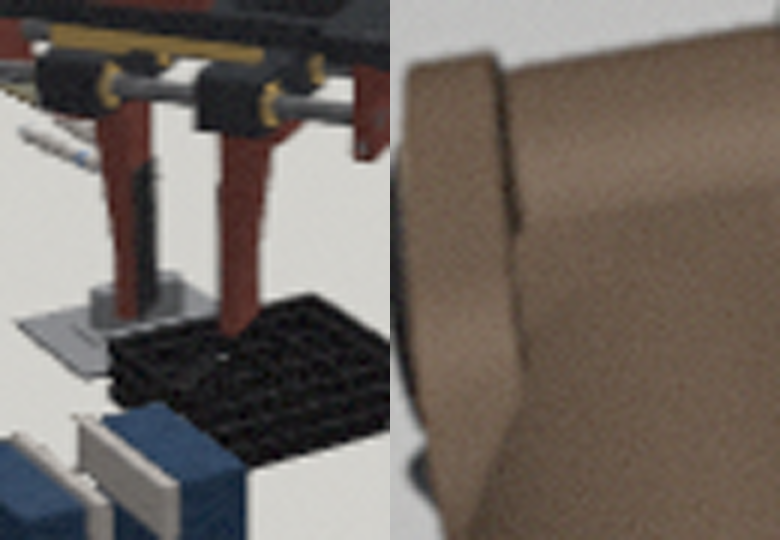

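The cover lies flat on the bench beside the stack, and the fingers straddle the tab line: tips at (125,315) and (235,335), fin expected near (180,385). I'll descend.

{"name": "servo_tool", "arguments": {"series": [[-0.3,[0,-0.001,0.01],[0,0,0]],[-0.3,[0,-0.001,0.017],[0,0,0]],[-0.3,[0,-0.001,0.023],[0,0,0]],[-0.3,[0,-0.001,0.027],[0,0,0]],[-0.3,[0,-0.001,0.03],[0,0,0]],[-0.3,[0,-0.001,0.03],[0,0,0]]]}}

```text
t: 18.7
eef_pos: [417.6, 262.7, 19.4]
ee_rot: [[0.698, 0.716, -0.001], [0.716, -0.698, 0.0], [-0.0, -0.001, -1.0]]
force: [0.7, -1.0, -0.1]
finger_gap: 0.348
finger_force: 0.0
```

{"name": "servo_tool", "arguments": {"series": [[-0.3,[0,0,0.003],[0,0,0]],[-0.3,[0,0,0.006],[0,0,0]],[-0.3,[0,0,0.009],[0,0,0]],[-0.3,[0,0,0.012],[0,0,0]],[-0.3,[0,0,0.015],[0,0,0]],[-0.3,[0,0,0.018],[0,0,0]],[-0.3,[0,0,0.02],[0,0,0]],[-0.3,[0,0,0.02],[0,0,0]]]}}

```text
t: 19.37
eef_pos: [417.7, 262.9, -0.4]
ee_rot: [[0.698, 0.716, -0.0], [0.716, -0.698, 0.0], [0.0, -0.001, -1.0]]
force: [0.0, 0.6, -0.1]
finger_gap: 0.351
finger_force: 0.0
```

{"name": "servo_tool", "arguments": {"series": [[-0.6,[0,0,0.001],[0,0,0]],[-0.7,[0,0,0.0015],[0,0,0]],[-1,[0,0,0.0015],[0,0,0]],[-1,[0,0,0.0015],[0,0,0]],[-1,[0,0,0.0015],[0,0,0]],[-1,[0,0,0.0015],[0,0,0]],[-1,[0,0,0.0015],[0,0,0]],[-1,[0,0,0.0015],[0,0,0]]]}}

```text
t: 20.03
eef_pos: [417.9, 263.1, -1.4]
ee_rot: [[0.698, 0.716, 0.0], [0.716, -0.698, 0.001], [0.001, -0.001, -1.0]]
force: [-0.7, -0.3, 0.8]
finger_gap: 0.102
finger_force: 30.0
```

The fin is gripped (gap 9 mm, 30 N). I'll peel in small steps, rotating about the far corner, which lies 142 mm along tool +x, and watch the force.

{"name": "servo_tool", "arguments": {"series": [[-1,[0,0,-0.0018],[0,-0.0125,0]],[-1,[-0.0002,0,-0.0035],[0,-0.025,0]],[-1,[-0.0003,0,-0.0053],[0,-0.0375,0]],[-1,[-0.0005,0,-0.007],[0,-0.05,0]],[-1,[-0.0005,0,-0.007],[0,-0.05,0]]]}}

```text
t: 20.45
eef_pos: [417.4, 262.4, 5.7]
ee_rot: [[0.696, 0.717, -0.036], [0.716, -0.697, -0.037], [-0.052, -0.0, -0.999]]
force: [-1.7, -1.8, 1.1]
finger_gap: 0.099
finger_force: 30.0
```

Run:
```python
from h import *
s=get_state();E=np.array(s['ee_rot']);print(s['eef_pos'],E.round(3).tolist(),'F tool',(E.T@s['force']).round(2),'M tool',(E.T@s['moment']).round(2),s['finger_force'])
```

```text
[417.38200622 262.4156206    5.70759268] [[0.696, 0.717, -0.036], [0.716, -0.697, -0.037], [-0.052, -0.0, -0.999]] F tool [-2.5   0.04 -0.95] M tool [-0.18 -0.59 -0.08] 30.00241756439209
```

{"name": "servo_tool", "arguments": {"series": [[-1,[-0.0004,0,-0.0019],[0,-0.0133,0]],[-1,[-0.0007,0,-0.0038],[0,-0.0267,0]],[-1,[-0.001,0,-0.0057],[0,-0.04,0]],[-1,[-0.0013,0,-0.0075],[0,-0.0533,0]],[-1,[-0.0016,0,-0.0094],[0,-0.0667,0]],[-1,[-0.0018,0,-0.0113],[0,-0.08,0]],[-1,[-0.0018,0,-0.0113],[0,-0.08,0]],[-1,[-0.0018,0,-0.0113],[0,-0.08,0]]]}}

```text
t: 21.12
eef_pos: [417.2, 261.9, 17.1]
ee_rot: [[0.692, 0.716, -0.09], [0.71, -0.698, -0.092], [-0.128, -0.0, -0.992]]
force: [-0.5, -0.8, 0.2]
finger_gap: 0.101
finger_force: 30.0
```

Run:
```python
from h import *
s=get_state();E=np.array(s['ee_rot']);print(s['eef_pos'],E.round(3).tolist(),'F tool',(E.T@s['force']).round(2),'M tool',(E.T@s['moment']).round(2),s['finger_force'])
d=cams.read_camera('scene');i=cv2.resize(d['color'][150:240,212:277],None,fx=8,fy=6.6,interpolation=cv2.INTER_CUBIC)[:,:,::-1]
cv2.imwrite('pics/d1.png',(255*(i/255)**.45).astype(np.uint8))
```

```text
[417.17958797 261.9443972   17.08999394] [[0.692, 0.716, -0.09], [0.71, -0.698, -0.092], [-0.128, -0.0, -0.992]] F tool [-0.94  0.19 -0.03] M tool [-0.34 -0.08  0.18] 30.00257045030594
```

I'll check numerically that the tray tilted too, using the top edge of the black silhouette before and after.

Run:
```python
from h import *
a=cv2.imread('pics/c10.png')[:,:390];a=cv2.resize(a,(65,90),interpolation=cv2.INTER_AREA).max(2)
d=cams.read_camera('scene')['color'];b=d[150:240,212:277].max(2)
c=.123
P=lambda q,z:np.r_[472.5+q[0]*np.cos(c)-q[1]*np.sin(c),318.6+q[0]*np.sin(c)+q[1]*np.cos(c),z]
dd=cams.read_camera('scene')
for q in[(-50,40),(50,40),(50,-40),(-50,-40)]:print(q,(proj(dd,P(q,35))-[212,150]).round(1))
S=lambda m,v:'#' if v<48 else('+' if v<90 else '.')
for r in range(42,78):print(r,''.join(S(0,v) for v in a[r]),' ',''.join(S(0,v) for v in b[r]))
```

```text
(-50, 40) [16.3 56. ]
(50, 40) [51.3 47.7]
(50, -40) [68.7 58.8]
(-50, -40) [32.5 68.2]
42 ....................+++##+...........+++++.......................   ........................+++++##++++++++++........................
43 ....................+++##+...........+++++.......................   ........................+++++##..+++++++.........................
44 ....................+++##+...........+++++.......................   ........................+++++##..+++++++.........................
45 ....................+++###...........+++++.......................   ........................+++++##..+++++++.........................
46 ....................+++###...........+++++.......................   ........................+++++##..+++++++.........................
47 ....................+++###+..+.......+++++.......................   ........................+++++##..+++++++.........................
48 ....................+++###++++.......+++++.......................   .......................++++++##++++++++..........................
49 ..................+++++###++++.......+++++........
[... 3219 characters left out ...]
###########+...
73 ...................................+######################+......   .....................+.............+######################+......
74 ....................................+#################+..........   ....................................+#################+..........
75 .....................................++###########++.............   ......................................+############+.............
76 .......................................+#######+.................   .........................+.............+#######+.................
77 ........................................+##+.....................   ........................................+##+.....................
```

The tray's left corner rose by about 4 px with a gap beneath it. The far corner and the lower trays are unchanged, so the peel works. I'll tilt a little more, then lift.

{"name": "servo_tool", "arguments": {"series": [[-1,[-0.0004,0,-0.0025],[0,-0.0175,0]],[-1,[-0.0009,0,-0.005],[0,-0.035,0]],[-1,[-0.0013,0,-0.0075],[0,-0.0525,0]],[-1,[-0.0018,0,-0.01],[0,-0.07,0]],[-1,[-0.0018,0,-0.01],[0,-0.07,0]],[-1,[-0.0021,0,-0.012],[0,-0.07,0]],[-1,[-0.0023,0,-0.014],[0,-0.07,0]],[-1,[-0.0026,0,-0.016],[0,-0.07,0]],[-1,[-0.003,0,-0.019],[0,-0.07,0]],[-1,[-0.0035,0,-0.023],[0,-0.07,0]],[-1,[-0.004,0,-0.028],[0,-0.07,0]],[-1,[-0.005,0,-0.035],[0,-0.07,0]],[-1,[-0.006,0,-0.045],[0,-0.07,0]],[-1,[-0.008,0,-0.06],[0,-0.07,0]],[-1,[-0.01,0,-0.075],[0,-0.07,0]],[-1,[-0.012,0,-0.09],[0,-0.07,0]],[-1,[-0.013,0,-0.1],[0,-0.07,0]],[-1,[-0.013,0,-0.1],[0,-0.07,0]]]}}

```text
t: 22.77
eef_pos: [417.9, 262.4, 120.0]
ee_rot: [[0.684, 0.716, -0.136], [0.703, -0.698, -0.139], [-0.194, -0.001, -0.981]]
force: [-0.5, -0.9, -1.0]
finger_gap: 0.096
finger_force: 30.0
```

Run:
```python
from h import *
s=get_state();print(s['t'],s['eef_pos'],s['force'],s['finger_gap'],np.round(s['qpos'],2))
t=cams.read_camera('top')
im=[(365,233.5)]
g=(t['color'].min(2)>205).astype(np.uint8)[205:262,335:397];n,l,st,ce=cv2.connectedComponentsWithStats(g)
print(st,ce.round(1)); 
cv2.imwrite('pics/d2.png',t['color'][:,:,::-1])
print('panel',at(t,365,233.5,10))
c=.798-0.0
for yaw in(.798,.3,0,-.3):
    P=np.array([465,34])-np.array([np.cos(yaw),np.sin(yaw)])*78
    print(yaw,P,rel((*P,92),down(yaw),s))
d=cams.read_camera('scene')['color'][150:240,200:290].max(2)
for r in range(0,90,2):print(''.join('#' if v<48 else('+' if v<90 else '.') for v in d[r]))
```

```text
22.7667 [417.93408017 262.44389092 120.04291909] [-0.54023831 -0.86879025 -1.01592464] 0.0959869511689321 [-1.28  0.5   0.82  1.86 -0.33  1.14 -1.09]
[[   0    0   62   57 1873]
 [   6    4   49   50 1660]
 [   3   47    1    1    1]] [[30.8 27.9]
 [30.1 28.1]
 [ 3.  47. ]]
panel [465.08876071  33.98208178  10.        ]
0.798 [410.54507788 -21.84497701] ([-0.1994, 0.1931, 0.068], [-0.001, 0.196, 0.001])
0.3 [390.48375385  10.94942388] ([-0.1901, 0.1558, 0.0661], [0.048, 0.192, 0.497])
0 [387.  34.] ([-0.1763, 0.1373, 0.0634], [0.077, 0.185, 0.796])
-0.3 [390.48375385  57.05057612] ([-0.1577, 0.1237, 0.0597], [0.107, 0.176, 1.095])
....................................+++++##+..+++++++.........................+...........
....................................++++###+..++++++......................................
.....................................++++##+.+++++++......................................
.....................................++++##..+++++++......................................
.....................................+++###+.++++++.......................................
......
[... 2933 characters left out ...]
.....................+#################+.......................
....+................................+.............+#######+..............................
....+++.................................+...++++++++++....................................
....++++++................................+++++++++++.....................................
...+++++++++..................+...........+++++++++++.....................................
++++++++++++++..........++....+++.........+++++++++++.....................................
....+++++++++++++++++++++++....+++++......+++++++++++.....................................
....++++++++++#++++++++++++....+++++++....+++++++++++.....................................
```

The tray hangs clear of the stack. I'll move it to the panel at constant yaw while levelling.

{"name": "servo_tool", "arguments": {"series": [[-1,[-0.006,0.006,0.001],[0,0.006,0]],[-1,[-0.018,0.017,0.004],[0,0.018,0]],[-1,[-0.033,0.031,0.006],[0,0.032,0]],[-1,[-0.049,0.046,0.01],[0,0.047,0]],[-1,[-0.065,0.061,0.013],[0,0.062,0]],[-1,[-0.081,0.076,0.016],[0,0.077,0]],[-1,[-0.097,0.091,0.019],[0,0.093,0]],[-1,[-0.113,0.106,0.022],[0,0.108,0]],[-1,[-0.129,0.121,0.025],[0,0.123,0]],[-1,[-0.145,0.136,0.029],[0,0.139,0]],[-1,[-0.16,0.151,0.032],[0,0.154,0]],[-1,[-0.175,0.165,0.035],[0,0.17,0]],[-1,[-0.188,0.177,0.037],[0,0.18,0]],[-1,[-0.198,0.187,0.039],[0,0.19,0]],[-1,[-0.204,0.193,0.04],[0,0.196,0]],[-1,[-0.204,0.193,0.04],[0,0.196,0]],[-1,[-0.204,0.193,0.04],[0,0.196,0]]]}}

```text
t: 24.28
eef_pos: [409.1, -22.3, 118.4]
ee_rot: [[0.699, 0.715, -0.004], [0.715, -0.699, -0.002], [-0.004, -0.001, -1.0]]
force: [0.5, 0.6, -0.3]
finger_gap: 0.103
finger_force: 30.0
```

Run:
```python
from h import *
s=get_state();print(s['t'],s['eef_pos'],s['force'],s['finger_gap'],np.round(s['qpos'],2),np.round(s['ee_rot'],3).tolist())
print(rel((410.5,-21.8,85),down(.798)))
```

```text
24.2833 [409.13821461 -22.31320014 118.42016184] [ 0.52875099  0.55810978 -0.30867069] 0.10273059401835656 [-0.93  0.18  0.99  2.21 -0.2   0.84 -0.59] [[0.699, 0.715, -0.004], [0.715, -0.699, -0.002], [-0.004, -0.001, -1.0]]
([0.0015, 0.0007, 0.0334], [-0.001, 0.004, -0.001])
```

{"name": "servo_tool", "arguments": {"series": [[-1,[0.001,0.001,0.006],[0,0,0]],[-1,[0.001,0.001,0.014],[0,0,0]],[-1,[0.001,0.001,0.022],[0,0,0]],[-1,[0.001,0.001,0.029],[0,0,0]],[-1,[0.001,0.001,0.033],[0,0,0]],[-1,[0.001,0.001,0.033],[0,0,0]],[-1,[0.001,0.001,0.033],[0,0,0]],[-1,[0.001,0.001,0.033],[0,0,0]],[-1,[0.001,0.001,0.033],[0,0,0]],[-1,[0.001,0.001,0.033],[0,0,0]]]}}

```text
t: 25.12
eef_pos: [411.5, -21.8, 86.1]
ee_rot: [[0.698, 0.716, -0.002], [0.716, -0.698, -0.002], [-0.003, -0.0, -1.0]]
force: [-0.5, -0.0, -0.8]
finger_gap: 0.099
finger_force: 30.0
```

Run:
```python
from h import *
s=get_state();print(s['t'],s['eef_pos'],s['finger_gap'],s['finger_force'])
d=cams.read_camera('scene');m=d['color'].max(2)
c=.123
P=lambda q,z:np.r_[465+q[0]*np.cos(c)-q[1]*np.sin(c),34+q[0]*np.sin(c)+q[1]*np.cos(c),z]
for q in[(-50,40),(50,40),(50,-40),(-50,-40)]:print(q,(proj(d,P(q,119))-[270,180]).round(0)/2)
for r in range(180,300,2):print((r-180)//2,''.join('#' if v<48 else('+' if v<90 else '.') for v in m[r,260:400:2]))
# cover on bench & stack unchanged vs before
o=cv2.imread('pics/scene0.png').max(2)
print('dark px in stack',(m[195:232,225:285]<60).sum(),(o[195:232,225:285]<60).sum())
```

```text
25.1167 [411.52770573 -21.77811453  86.12742705] 0.0989384994972568 29.999837279319763
(-50, 40) [ 4.5 21.5]
(50, 40) [26.5 15.5]
(50, -40) [41.  23.5]
(-50, -40) [18.5 31. ]
0 ####+#####################+#+++++++......####++++++++++++.............
1 ++..+++++++++######################++++++++++++++++++++++.............
2 .........++++.....++#######################+++++++++++++..............
3 ...........+..............++#################++++++.++++..............
4 .............++...................+##############+++++++..............
5 .............++++++++++#..++............+++#############..............
6 ++++++......###++++++###+.+++++++++.....+++++##########...............
7 ++++++++++++########+.##.++++++++++#..........++#++####...............
8 .......+++++########+....#####++++.#.............++++++...............
9 ............########.++.+########..+.............+++++................
10 ............########.++++########................+++++................
11 ............########.....########.++++++.+.......+++..................
12 ####..........+#####++.++########.+.++++++++
[... 2829 characters left out ...]
.........
51 .............+........................................................
52 .............+........................................................
53 ..............+.......................................................
54 ..............+.......................................................
55 ......................................................................
56 ...............+......................................................
57 ...............+......................++++++++........................
58 ................+.............+++++++++++++...........................
59 ................+.....+++++++++++++...................................
dark px in stack 791 533
```

The tray's silhouette matches a level pose at z≈119 mm centred over the panel. I'll hand in.

```bash
python3 -c "
from plant import workorder
print(workorder.hand_in())"
```

```text
the job is handed in; nothing more can be done
None
```

The job is handed in, with no verdict returned: the cover lies on the bench beside the stack, and the top tray was peeled tab corner first and is held level about 11 cm above the middle of the panel; I did not re-check the loupe, relay or tape roll positions at the end.

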